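# Set up the parcel scale and weigh the small carton

## Robot

A 7-joint arm with a two-finger parallel gripper is mounted at the origin on the work surface. World frame = base frame: x ahead of the robot, y to its left, z up, the work surface at z = 0. Lengths are in mm, angles in rad, forces in N, time in s.
With the tool pointing down it reaches from about 400 to 900 mm from the base axis. Payload 5.6 kg.
Tool frame: the origin (TCP) lies on the centre line of the jaws, within the pads' length; the fingertips stand 11 mm ahead of it and the grasp point (between the pads) lies 8 mm behind it; z points along the fingers, y is the line along which they close (so a half turn about z gives the same grasp; the last joint's range is limited). The gripper opens to 92 mm and grips with 3 to 60 N. Pads are 20 mm wide; open, the fingers measure 128 mm over their backs; the gripper's body (75 mm by 189 mm) begins 69 mm behind the grasp point.
Start: joints at [-1.207, 0.468, -0.012, 1.603, 0.006, 1.071, -0.056], TCP at [257.227, 596.945, 225.592] pointing down, gripper open.
Joint ranges: [-2.53, 2.53], [-0.31, 2.02], [-1.57, 1.55], [0.28, 2.44], [-1.29, 4.43], [0.15, 1.84], [-2.92, 2.92]. Speed limits (rad/s): [2.57, 2.57, 3.14, 3.14, 3.14, 3.14, 3.14].

## Interface

Orientations are given as a 3x3 rotation matrix whose columns are the frame's x, y, z axes.
In Python, from cell import bot, viewer, job, finder gives the robot as it stands.
- The arm moves only by the tool send_rows, never from a script. Its argument "increments" is one flat list of numbers, 7 for each row, row after row: the shift along the tool's x, y, z in units of 30 mm (1.0 is 30 mm), then the turn, a rotation vector about the tool's x, y, z in units of 5 degrees (1.0 is 5 degrees), then the gripper command: -1 is shut, 1 is fully open, values between are in proportion. A call has 1 to 12 rows; each row shifts and turns the commanded pose from where the row before left it, along the tool's axes as they then stand; what a row does not reach is not made up. A row lasts 1/10 s, in which the tool goes at most 50 mm and 8.59 degrees, less where a joint would pass 70% of its speed; a pose out of reach is approached as far as the arm can. A call is refused whole if a number of a shift passes 1 or a number of a turn 1, either way. A call with a gripper value outside its range is refused whole. The fingers move at their own pace and stop on an object; the grip force is fixed at half the most. Time passes only in rows, so rows that do not move let the fingers close. It gives the time, the measured TCP pose, the force, the opening and the grip force at its end, in the units of the state.
- bot.sense(): the state, without advancing time (a new reading comes with each control period).
- viewer.read_camera(name): name is "scene" or "top" or "wrist"; returns the picture (384x512x3 uint8, red, green, blue); there is no depth.
- viewer.camera_model(name): a dict with "K" (3x3 intrinsics, pixels), "world_to_cam" (4x4, takes a point from world to camera coordinates); the wrist camera has in their place "tool_from_camera" (4x4, takes a point from camera to tool coordinates, whose origin is the TCP and whose axes are the flange's). Camera axes: x right, y down, z forward; pixel columns grow to the right and rows downward; lengths in mm; the calibration is good to about 2 mm. A picture is of the moment at which its call begins: read the wrist's pose just before it. camera_model takes no time and is no camera call.
- job.job_done(): hands the job in; it is judged then, once.
Trained networks look in the newest picture that a camera, given by its name, has taken for a name from the list of things; names that differ only in an ending like _2 or _b are one class to them, and where a whole thing is asked for, a point or a joint stands for the part that bears it (a point fixed in the world has none). Each returns a list of dicts, best first, with "p" (0 to 1); they miss things now and then, are a little off and sometimes report something else, mostly with a low value. They report only what shows in the picture. A call takes as long as a camera call. They do not tell look-alikes from the thing itself.
- finder.regions_of(name, camera): "mask" (384x512 bool, what is visible of it) and "uv" ([column, row] in pixels, amid what is visible of it).
- finder.spot_point(name, camera): "uv" ([column, row] in pixels: a listed point, or the origin of a listed thing).
The state is a dict: "clock": time; "qpos": joint angles; "qd": joint speeds; "effort": joint torques, N m; "position": TCP position; "orientation": TCP orientation; "ft_force": force on the tool from outside, world axes, zero at the start; "wrist_torque": the same for the moment, N m; "finger_gap": opening from 0.0 (shut) to 1.0 (fully open); "grasp_force": force on a finger pad.
Only numpy, scipy, OpenCV 4.12 (cv2) and the standard library are available. Lean on these libraries where they do the work, as an engineer would, in place of code of your own. Each camera call takes 0.05 s, during which the arm holds its last target. There are 200 camera calls.

## Task

The parcel scale's loose metal plate is stored leaning on the scale's backrest: slide it along until it lines up with the two pins and tip it down so that both holes drop over both pins and it lies flat. With the plate still empty, press the larger, tare button all the way down, then set the smallest carton flat on the plate between the pins and let go. Leave the small on/off button alone and do not shove or knock over the other things on the desk.

Things in the scene. Friction and masses are not known exactly. Their poses are not given: they have to be found in the camera images.
- scale: Low grey parcel scale fixed to the desk, 220 (x) by 300 mm (y), deck top 30 mm above the desk. Origin: centre of its underside; z up. A backrest (120 mm wide in y, centred, 60 mm long, 5 mm thick) rises near its -x edge, the one nearer the robot: its front face meets the deck at x = -88 mm and leans back 15 degrees to -x. Display and two buttons along the +x edge.
- pin0 (a point): Point on the axis of the steel pin at scale x -36, y -60 mm, level with the ribs' tops (z 34 mm). The pin is 12 mm in diameter up to 11 mm above the deck, then tapers to 3.2 mm at its tip 20 mm above the deck.
- pin1 (a point): The same for the other, identical pin at scale x -36, y +60 mm.
- seat (a point): Point midway between the two pins, level with the ribs' tops (axes as the scale): where the middle of the plate's underside comes to lie. The plate rests on two ribs on the deck, 4 mm high, 5 mm wide, along y at scale x = -77 and +4 mm; the rear one keeps the standing plate's lower edge from sliding forward.
- plate: Loose aluminium weighing plate, 100 (its x) by 150 (its y) by 6 mm (its z), about 0.25 kg. Origin: centre of its underside. It starts standing on the deck on a long edge, leaning flat on the backrest, up to 55 mm off-centre along the scale's y; its +x points up, its underside faces scale +x, its y is the scale's y. Top edge 98 mm above the deck; it overlaps the backrest's top by 40 mm.
- hole0 (a point): Centre, at the plate's underside, of the 16 mm through hole at plate y = -60 mm, x = 0. The plate's short sides reach past the ends of the backrest, so it can be pushed along by either side edge, or tipped forward from behind above the backrest.
- hole1 (a point): The same for the hole at plate y = +60 mm. When its top edge is pushed about 40 mm forward (scale +x), the plate falls by itself, pivoting on its lower edge, and lies with that edge close to the backrest; the pins' tapers draw the holes in if it was lined up in y.
- tare (a joint): Travel of the tare button, 0 released to 0.006 m fully down; sprung, 5 N when fully down. Count it as pressed from 0.0048 m.
- tare_top (a point): Centre of the top of the tare button: the larger, round one (28 mm across) at scale x +83, y +105 mm; it is pressed straight down.
- power (a joint): Travel of the on/off button, 0 to 0.005 m; not to be pressed.
- power_top (a point): Centre of the top of the small on/off button (16 mm across) at scale x +83, y -105 mm.
- parcel: The smallest carton: cardboard, 60 mm (its x) by 80 mm (its y) by 50 mm tall, about 0.25 kg. Origin: centre of its underside; z up. It stands on the desk in any of four places beside the scale, two to the left and two to the right, 34 cm off the middle; graspable from above across the 60 mm.
- carton: Bystander: bigger carton, 90 x 110 x 75 mm tall, origin centre of underside.
- dispenser: Bystander: black tape dispenser, 70 (x) x 140 (y) x 76 mm tall, origin centre of underside.
- bell: Bystander: steel desk bell, 84 mm across, 55 mm tall, origin centre of underside.
- stamp: Bystander: wooden hand stamp, 50 x 30 mm, 70 mm tall, origin centre of underside.
- sanitizer: Bystander: clear bottle, 52 mm across, 130 mm tall, origin centre of underside.
- pens: Bystander: black pen cup, 72 mm across, 145 mm tall with its pens, origin centre of underside.
Things that resemble listed ones, but are neither listed nor needed, are in the scene too. Of the things shaped like the plate, the aluminium one is meant.

How it is judged (in metres and radians):
On the way, in this order (a step that is already met when the one before it is completed fails the run):
1. the plate lies flat on the deck's ribs with both pins in its holes, the small carton not yet on it (((horizontal distance between hole0 and pin0 below 0.005 m and horizontal distance between hole1 and pin1 below 0.005 m) or (horizontal distance between hole0 and pin1 below 0.005 m and horizontal distance between hole1 and pin0 below 0.005 m)) and angle between the z axis of plate and the z axis of scale, either way round below 0.04 rad and z of each of hole0, hole1 in the frame of seat below 0.008 m and horizontal distance between parcel and seat above 0.13 m), for 0.2 s.
2. the tare button is pressed all the way while the plate is seated and empty (all of step 1 and value of joint tare above 0.0048 m), for 0.04 s.
At the end, for the whole second after the job is handed in: Plate flat on the deck's ribs (0.04 rad, underside under 8 mm over them), each hole within 5 mm of its pin; small carton flat on it (0.06 rad, underside 3-10 mm above the ribs), centre within 35 mm (scale x) and 40 mm (scale y) of the midpoint between pins; tare released, all at rest (((horizontal distance between hole0 and pin0 below 0.005 m and horizontal distance between hole1 and pin1 below 0.005 m) or (horizontal distance between hole0 and pin1 below 0.005 m and horizontal distance between hole1 and pin0 below 0.005 m)) and angle between the z axis of plate and the z axis of scale, either way round below 0.04 rad and z of each of hole0, hole1 in the frame of seat below 0.008 m and x of parcel in the frame of seat between -0.035 and 0.035 m and y of parcel in the frame of seat between -0.04 and 0.04 m and z of parcel in the frame of seat between 0.003 and 0.01 m and angle between parcel's own z axis and vertical below 0.06 rad and contact force between parcel and plate above 0.5 N and linear speed of each of plate, parcel below 0.02 m/s and value of joint tare below 0.002 m); the robot touches nothing.
It fails at once if the on/off button is pressed (value of joint power above 0.003 m).
It fails at once if the tare button is pressed with the carton on the plate (value of joint tare above 0.0035 m and contact force between parcel and plate above 0.2 N).
It fails at once if a bystander is shoved more than 40 mm or knocked over (distance of any of carton, dispenser, bell, stamp, sanitizer, pens from where it was at the start of the episode above 0.04 m or angle between any of carton, dispenser, bell, stamp, sanitizer, pens's own z axis and vertical above 0.5 rad).
It also fails if it takes over 72 s, if anything falls off the work surface, if the arm or the gripper's body presses on something with over 40 N, if the wrist force passes 120 N, or if a joint passes its speed limit or range.

## Working session

There is one attempt and no reset: what is moved stays moved. The work goes in short steps, Python scripts to look and compute and a tool call to move; the robot and the scene stay as the last step left them, time stands still between calls to the robot, and variables do not carry over. Pictures are saved under pics/ and viewed, at most 12 in all, crops included, and the job is handed in when it is done.

Besides the shell and the picture viewer there is one more tool, called after "Request:" by a JSON object that holds its "fn" and its "kwargs", one argument or row to a line. send_rows: Moves the arm, as the interface text tells. Its arguments: {"type":"object","properties":{"increments":{"type":"array","items":{"type":"number"}}},"required":["increments"]}

```bash
ls; mkdir -p pics; cat > h.py <<'E'
import numpy as np, cv2
from cell import bot, viewer, job, finder
def ray(cam,uv,s=None):
    m=viewer.camera_model(cam);K=np.array(m["K"])
    d=np.linalg.inv(K)@np.array([uv[0],uv[1],1.])
    if "world_to_cam" in m: T=np.linalg.inv(np.array(m["world_to_cam"]))
    else:
        s=s or bot.sense();B=np.eye(4);B[:3,:3]=s["orientation"];B[:3,3]=s["position"];T=B@np.array(m["tool_from_camera"])
    return T[:3,3],T[:3,:3]@d
def atz(cam,uv,z,s=None):
    o,d=ray(cam,uv,s);return o+d*(z-o[2])/d[2]
def proj(cam,p,s=None):
    m=viewer.camera_model(cam);K=np.array(m["K"])
    if "world_to_cam" in m: W=np.array(m["world_to_cam"])
    else:
        s=s or bot.sense();B=np.eye(4);B[:3,:3]=s["orientation"];B[:3,3]=s["position"];W=np.linalg.inv(B@np.array(m["tool_from_camera"]))
    q=K@(W[:3,:3]@np.array(p)+W[:3,3]);return q[:2]/q[2]
def save(cam,name):
    im=np.array(viewer.read_camera(cam));cv2.imwrite("pics/"+name,im[:,:,::-1]);return im
E
python3 - <<'E'
from h import *
a=save("top","top0.png");b=save("scene","scene0.png")
print(bot.sense()["orientation"])
cv2.imwrite("pics/both.png",cv2.resize(np.vstack([a,b])[:,:,::-1],None,fx=.78,fy=.78))
for c in ("top","scene"):
    m=viewer.camera_model(c);T=np.linalg.inv(np.array(m["world_to_cam"]));print(c,T.round(3).tolist(),m["K"])
Z=dict(pin0=34,pin1=34,seat=34,tare_top=None,power_top=None,hole0=80,hole1=80,parcel=0,carton=0,dispenser=0,bell=0,stamp=0,sanitizer=0,pens=0,scale=0,plate=80)
for n,z in Z.items():
    for c in ("top","scene"):
        for r in finder.spot_point(n,c)[:3]:
            print(n,c,round(r["p"],2),np.round(r["uv"]),atz(c,r["uv"],40 if z is None else z).round())
E
```

```text
pics
[[-9.18344645e-01  3.95781306e-01 -5.20711735e-04]
 [ 3.95781628e-01  9.18343377e-01 -1.53114037e-03]
 [-1.27804563e-04 -1.61220270e-03 -9.99998692e-01]]
top [[0.028, -0.991, 0.128, 358.346], [-0.999, -0.025, 0.024, -61.687], [-0.021, -0.128, -0.991, 1314.703], [0.0, 0.0, 0.0, 1.0]] [[450.16258631   0.         245.40526853]
 [  0.         450.16258631 193.08726463]
 [  0.           0.           1.        ]]
scene [[0.721, 0.427, -0.546, 1298.677], [0.693, -0.437, 0.573, -851.339], [0.006, -0.791, -0.612, 929.182], [0.0, 0.0, 0.0, 1.0]] [[474.12930267   0.         259.25265437]
 [  0.         474.12930267 191.28876959]
 [  0.           0.           1.        ]]
pin0 top 0.91 [256. 200.] [505. -60.  34.]
pin0 top 0.64 [211. 194.] [519.  69.  34.]
pin0 scene 0.55 [280. 181.] [511.  71.  34.]
pin1 top 0.91 [256. 200.] [505. -60.  34.]
pin1 top 0.64 [211. 194.] [519.  69.  34.]
pin1 scene 0.55 [280. 181.] [511.  71.  34.]
seat top 0.73 [233. 195.] [518.   5.  34.]
seat top 0.45 [208. 146.] [658.  83.  34.]
seat top 0.36 [225. 214.] [460.  27.  34.]
seat scene 0.89 [267. 190.] [513.  
[... 1448 characters left out ...]
amp top 0.51 [163. 120.] [744. 225.   0.]
stamp top 0.42 [250. 201.] [506. -45.   0.]
stamp scene 0.5 [369. 200.] [745. 228.   0.]
sanitizer top 0.96 [310. 119.] [ 758. -218.    0.]
sanitizer scene 0.71 [368. 198.] [739. 232.   0.]
sanitizer scene 0.64 [272. 278.] [ 748. -224.    0.]
pens top 0.96 [250. 106.] [794. -37.   0.]
pens scene 0.94 [328. 250.] [789. -39.   0.]
scale top 0.92 [237. 183.] [557.  -4.   0.]
scale scene 0.84 [269. 207.] [545. -15.  -0.]
plate top 0.66 [390. 290.] [ 265. -424.   80.]
plate top 0.65 [306. 279.] [ 289. -202.   80.]
plate scene 0.86 [170. 195.] [ 369. -250.   80.]
plate scene 0.85 [ 93. 228.] [ 337. -480.   80.]
plate scene 0.76 [240. 177.] [448. -46.  80.]
```

View pics/top0.png

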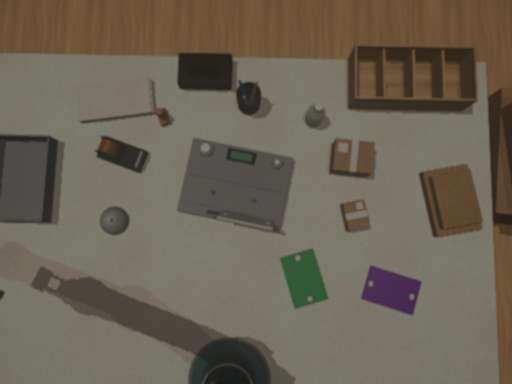

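View pics/scene0.png

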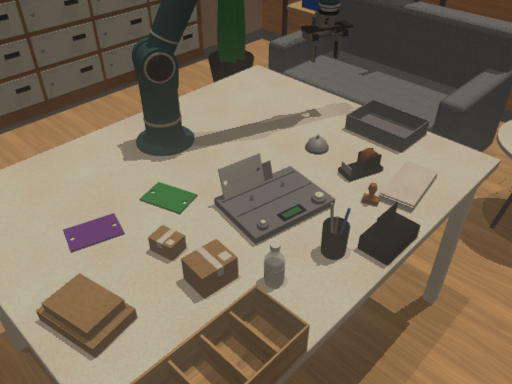

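The plate leans on the backrest, shifted toward −y: top view about (207..283, 212..233), with the pins at about (211,194) and (256,200). The parcel is at about (350,216) in the top view. I'll move over the scale for a closer look.

Request:
{"fn": "send_rows", "kwargs": {
  "increments": [-0.9,-0.97,-0.2,0,0,0,-1,-0.9,-0.97,-0.2,0,0,0,-1,-0.9,-0.97,-0.2,0,0,0,-1,-0.9,-0.97,-0.2,0,0,0,-1,-0.9,-0.97,-0.2,0,0,0,-1,-0.9,-0.97,-0.2,0,0,0,-1,-0.9,-0.97,-0.2,0,0,0,-1,-0.9,-0.97,-0.2,0,0,0,-1]
}}

```text
clock: 2.5
position: [363.8, 296.1, 274.1]
orientation: [[-0.918, 0.396, 0.0], [0.396, 0.918, 0.001], [-0.0, 0.001, -1.0]]
ft_force: [0.7, -0.2, -0.0]
finger_gap: 0.324
grasp_force: 0.0
```

Request:
{"fn": "send_rows", "kwargs": {
  "increments": [-0.9,-0.97,-0.2,0,0,0,-1,-0.9,-0.97,-0.2,0,0,0,-1,-0.9,-0.97,-0.2,0,0,0,-1,-0.9,-0.97,-0.2,0,0,0,-1,-0.9,-0.97,-0.2,0,0,0,-1,-0.9,-0.97,-0.2,0,0,0,-1,-0.9,-0.97,-0.2,0,0,-1,-1,-0.9,-0.97,-0.2,0,0,-1,-1,0,0,0,0,0,-0.2,-1,0,0,0,0,0,0,-1]
}}

```text
clock: 3.5
position: [472.9, -0.7, 321.7]
orientation: [[-0.977, 0.215, 0.0], [0.215, 0.977, 0.0], [-0.0, 0.0, -1.0]]
ft_force: [-1.1, 0.6, 0.1]
finger_gap: 0.003
grasp_force: 0.0
```

```bash
python3 - <<'E'
from h import *
s=bot.sense();print(s["position"],s["orientation"],s["qpos"],s["clock"]);save("wrist","w1.png")
print(np.array(viewer.camera_model("wrist")["tool_from_camera"]).round(2).tolist())
for n,z in dict(pin0=34,tare_top=38,power_top=38,seat=34,scale=0,hole0=80,plate=80).items():
    for r in finder.spot_point(n,"wrist")[:3]:
        print(n,round(r["p"],2),np.round(r["uv"]),atz("wrist",r["uv"],z).round(1))
E
```

```text
[472.94006691  -0.68823128 321.68900099] [[-9.76505314e-01  2.15493229e-01  1.99265124e-04]
 [ 2.15493293e-01  9.76505241e-01  3.93595747e-04]
 [-1.09766220e-04  4.27288636e-04 -9.99999903e-01]] [-0.47599308  0.05438306  0.42904182  1.92460874 -0.02500509  1.16741655
  1.3159007 ] 3.5
[[0.0, -0.97, -0.24, 67.71], [1.0, 0.0, 0.0, 0.67], [-0.0, -0.24, 0.97, -159.17], [0.0, 0.0, 0.0, 1.0]]
pin0 0.72 [307. 191.] [524.8  65.8  34. ]
pin0 0.57 [223. 196.] [507.2 -51.   34. ]
seat 0.9 [267. 193.] [515.5  10.   34. ]
scale 0.92 [260. 207.] [544.4  -4.5   0. ]
hole0 0.7 [269. 157.] [460.3  22.1  80. ]
hole0 0.69 [103.  99.] [ 352.  -155.8   80. ]
hole0 0.65 [175. 163.] [442.9 -93.2  80. ]
plate 0.95 [80. 60.] [ 305.2 -167.6   80. ]
plate 0.93 [224. 157.] [449.3 -32.   80. ]
```

View pics/w1.png

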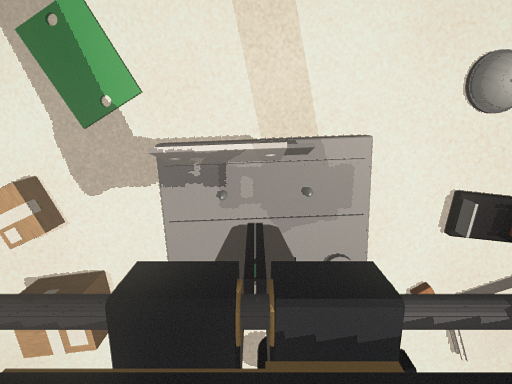

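Wrist view: pins at about (223,195) and (307,191), and the aluminium plate spans columns ~152–290. It needs about 53 mm along scale +y. I'm going to its −y side.

Request:
{"fn": "send_rows", "kwargs": {
  "increments": [0,0,0,0,0,-0.55,-1,0.08,-0.88,0.5,0,0,0,-1,0.08,-0.88,0.5,0,0,0,-1,0.08,-0.88,0.5,0,0,0,-1,0.08,-0.88,0.5,0,0,0,-1,0.08,-0.88,0.5,0,0,0,-1,0.08,-0.88,0.5,0,0,0,-1,0,0,0,0,0,0,-1]
}}

```text
clock: 4.7
position: [430.3, -156.6, 230.2]
orientation: [[-0.985, 0.171, -0.003], [0.171, 0.985, -0.001], [0.003, -0.001, -1.0]]
ft_force: [-0.6, -0.3, 0.3]
finger_gap: 0.001
grasp_force: 0.0
```

```bash
python3 - <<'E'
from h import *
s=bot.sense();print(s["position"],s["orientation"],s["clock"]);im=save("wrist","w2.png")
for n,z in dict(pin0=34,hole0=80,plate=80).items():
    for r in finder.spot_point(n,"wrist")[:4]:
        print(n,round(r["p"],2),np.round(r["uv"]),atz("wrist",r["uv"],z).round(1))
E
```

```text
[ 430.27263696 -156.63163309  230.20254648] [[-9.85225549e-01  1.71231726e-01 -3.21155104e-03]
 [ 1.71234642e-01  9.85230059e-01 -6.54143077e-04]
 [ 3.05210657e-03 -1.19440727e-03 -9.99994629e-01]] 4.7
pin0 0.97 [355. 226.] [509.2 -47.9  34. ]
pin0 0.73 [458. 227.] [529.9  69.5  34. ]
hole0 0.95 [320. 185.] [443.2 -89.2  80. ]
hole0 0.83 [441. 185.] [462.4  27.1  80. ]
hole0 0.75 [18. 78.] [ 300.  -346.4   80. ]
hole0 0.62 [216. 103.] [ 350.7 -174.2   80. ]
plate 0.73 [110. 230.] [ 454.6 -304.    80. ]
plate 0.63 [189.  52.] [ 304.9 -190.    80. ]
plate 0.57 [381. 186.] [454.5 -30.5  80. ]
```

View pics/w2.png

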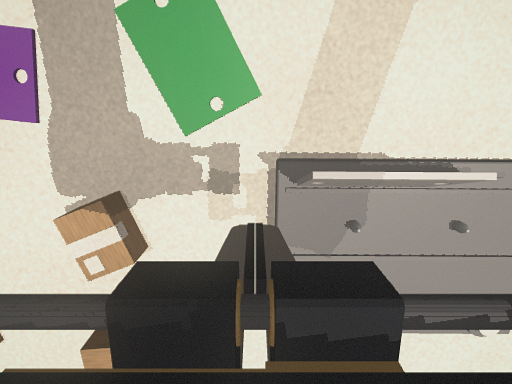

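Request:
{"fn": "send_rows", "kwargs": {
  "increments": [0,0,0.86,0,0,0,-1,0,0,0.86,0,0,0,-1,0,0,0.86,0,0,0,-1,0,0,0.86,0,0,0,-1,0,0,0.86,0,0,0,-1,0,0,0.86,0,0,0,-1,0,0.4,0,0,0,0,-1,0,0.4,0,0,0,0,-1,0,0.3,0,0,0,0,-1,0,0.3,0,0,0,0,-1,0,0.3,0,0,0,0,-1,0,0.3,0,0,0,0,-1]
}}

```text
clock: 6.1
position: [443.2, -94.4, 77.5]
orientation: [[-0.986, 0.166, 0.002], [0.166, 0.986, -0.0], [-0.002, -0.0, -1.0]]
ft_force: [-0.0, -3.4, 0.2]
finger_gap: 0.006
grasp_force: 1.6
```

Request:
{"fn": "send_rows", "kwargs": {
  "increments": [0,0.2,0,0,0,0,-1,0,0.2,0,0,0,0,-1,0,0.2,0,0,0,0,-1,0,0,0,0,0,0,-1]
}}

```text
clock: 6.5
position: [446.3, -77.0, 77.1]
orientation: [[-0.986, 0.166, 0.002], [0.166, 0.986, -0.0], [-0.002, -0.0, -1.0]]
ft_force: [0.7, -2.8, 0.8]
finger_gap: 0.008
grasp_force: 1.4
```

```bash
cat > chk.py <<'E'
from h import *
s=bot.sense();print(s["position"].round(1) if hasattr(s["position"],"round") else s["position"],s["clock"])
for cam in ("wrist","top","scene"):
    save(cam,"c_%s_%d.png"%(cam,s["clock"]*10))
    for n,z in dict(pin0=34,hole0=80).items():
        for r in finder.spot_point(n,cam)[:4]:
            print(cam,n,round(r["p"],2),np.round(r["uv"]),atz(cam,r["uv"],z).round(1))
E
python3 chk.py
```

```text
[446.3 -77.   77.1] 6.5
wrist pin0 0.67 [475. 295.] [525.   65.3  34. ]
wrist hole0 0.71 [68. 92.] [ 355.4 -147.7   80. ]
wrist hole0 0.66 [312. 243.] [447.3 -46.6  80. ]
top pin0 0.74 [254. 201.] [500.7 -55.2  34. ]
top pin0 0.58 [211. 193.] [522.1  69.   34. ]
top hole0 0.96 [411. 296.] [ 250.6 -479.4   80. ]
top hole0 0.92 [300. 260.] [ 339.9 -183.6   80. ]
top hole0 0.78 [310. 298.] [ 238.5 -212.9   80. ]
top hole0 0.7 [372. 284.] [ 279.4 -378.7   80. ]
scene pin0 0.98 [251. 198.] [504.3 -54.1  34. ]
scene pin0 0.71 [283. 183.] [522.7  72.6  34. ]
scene pin0 0.49 [316. 148.] [468.9 304.9  34. ]
scene hole0 0.95 [ 74. 239.] [ 338.7 -536.9   80. ]
scene hole0 0.91 [115. 228.] [ 375.9 -439.1   80. ]
scene hole0 0.71 [182. 206.] [ 430.8 -257.7   80. ]
scene hole0 0.69 [154. 193.] [ 325.5 -276.1   80. ]
```

Request:
{"fn": "send_rows", "kwargs": {
  "increments": [0,0.13,0,0,0,0,-1,0,0.13,0,0,0,0,-1,0,0,0,0,0,0,-1,0,-0.5,0,0,0,0,-1,0,-0.5,0,0,0,0,-1,0,0,-1,0,0,0,-1,0,0,-1,0,0,0,-1,0,0,-1,0,0,0,-1,0,0.5,-1,0,0,0,-1,0,0.5,-1,0,0,0,-1,0,0.5,-1,0,0,0,-1,0,0,0,0,0,0,-1]
}}

```text
clock: 8.15
position: [450.5, -52.1, 259.6]
orientation: [[-0.987, 0.162, 0.004], [0.162, 0.987, 0.003], [-0.004, 0.003, -1.0]]
ft_force: [0.1, -0.3, 0.4]
finger_gap: 0.002
grasp_force: 0.0
```

```bash
python3 chk.py; ls pics
```

```text
[450.5 -52.1 259.6] 8.15
wrist pin0 0.89 [358. 216.] [522.1  64.   34. ]
wrist pin0 0.82 [260. 215.] [501.  -54.3  34. ]
wrist hole0 0.95 [77.  1.] [ 254.3 -187.3   80. ]
wrist hole0 0.91 [266. 177.] [446.1 -40.9  80. ]
wrist hole0 0.82 [128.  99.] [ 346.2 -162.9   80. ]
wrist hole0 0.67 [377. 180.] [467.6  72.6  80. ]
top pin0 0.87 [210. 192.] [525.5  70.3  34. ]
top hole0 0.94 [300. 259.] [ 340.5 -185.    80. ]
top hole0 0.74 [411. 296.] [ 253.3 -481.1   80. ]
top hole0 0.66 [374. 286.] [ 275.3 -382.2   80. ]
top hole0 0.64 [311. 301.] [ 232.  -215.1   80. ]
scene pin0 0.82 [250. 199.] [506.1 -58.5  34. ]
scene pin0 0.77 [281. 184.] [520.   63.3  34. ]
scene hole0 0.83 [242. 177.] [452.1 -40.   80. ]
scene hole0 0.72 [154. 193.] [ 326.2 -274.8   80. ]
scene hole0 0.72 [ 74. 240.] [ 339.7 -538.1   80. ]
scene hole0 0.66 [113. 226.] [ 364.4 -437.6   80. ]
both.png
c_scene_65.png
c_scene_81.png
c_top_65.png
c_top_81.png
c_wrist_65.png
c_wrist_81.png
scene0.png
top0.png
w1.png
w2.png
```

```bash
python3 - <<'E'
import cv2
im=cv2.imread("pics/c_wrist_81.png")[120:260,170:440];cv2.imwrite("pics/z1.png",cv2.resize(im,None,fx=2.9,fy=2.9,interpolation=cv2.INTER_CUBIC))
E
```

```text
(no output)
```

View pics/z1.png

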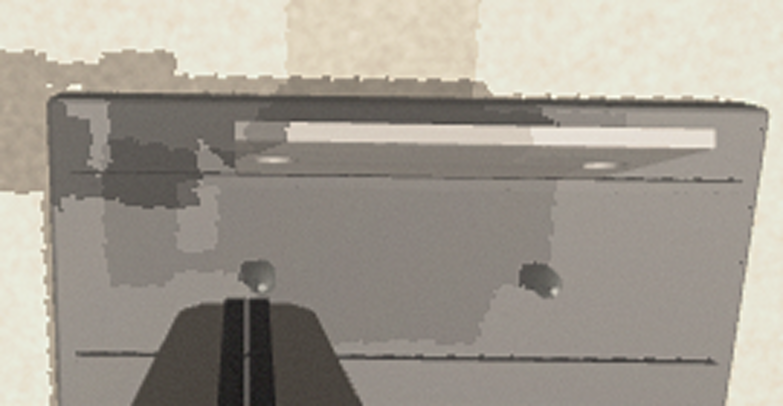

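```bash
python3 - <<'E'
from h import *
f=lambda u,v,z:atz("wrist",(170+u/2.9,120+v/2.9),z)
g={}
for n,a,b,z in [("hole",(273,160),(600,165),78),("tip",(262,288),(553,292),50),("topedge",(237,132),(715,138),127),("rear",(50,97),(768,108),30),("ribr",(72,172),(742,181),34),("ribf",(78,353),(717,360),34)]:
    A=f(*a,z);B=f(*b,z);g[n]=(A+B)/2;d=B-A;print(n,g[n].round(1),np.hypot(*d[:2]).round(1),np.degrees(np.arctan2(d[0],d[1])).round(2))
for yaw in (9,9.5,10):
    y=np.array([np.sin(np.radians(yaw)),np.cos(np.radians(yaw)),0]);print(yaw,{k:round(float(v@y),1) for k,v in g.items()})
E
```

```text
hole [455.7  14.7  78. ] 118.5 10.47
tip [512.    1.7  50. ] 118.1 10.41
topedge [438.5  19.3 127. ] 147.0 10.31
rear [439.6  14.9  30. ] 292.7 10.46
ribr [469.1   9.7  34. ] 275.5 10.36
ribf [546.9  -4.3  34. ] 275.6 10.25
9 {'hole': 85.8, 'tip': 81.7, 'topedge': 87.7, 'rear': 83.5, 'ribr': 82.9, 'ribf': 81.3}
9.5 {'hole': 89.7, 'tip': 86.1, 'topedge': 91.4, 'rear': 87.3, 'ribr': 87.0, 'ribf': 86.0}
10 {'hole': 93.6, 'tip': 90.5, 'topedge': 95.2, 'rear': 91.1, 'ribr': 91.0, 'ribf': 90.7}
```

The plate's holes are lined up to about +3 mm (slight overshoot). I'll nudge it back from the +y side.

Request:
{"fn": "send_rows", "kwargs": {
  "increments": [0.05,0.97,0,0,0,0.2,-1,0.05,0.97,0,0,0,0,-1,0.05,0.97,0,0,0,0,-1,0.05,0.97,0,0,0,0,-1,0.05,0.97,0,0,0,0,-1,0.05,0.97,0,0,0,0,-1,0,0,0.9,0,0,0,-1,0,0,0.9,0,0,0,-1,0,0,0.9,0,0,0,-1,0,0,0.9,0,0,0,-1,0,0,0.9,0,0,0,-1,0,0,0.9,0,0,0,-1]
}}

```text
clock: 9.8
position: [471.6, 118.3, 93.4]
orientation: [[-0.983, 0.184, -0.001], [0.184, 0.983, -0.0], [0.0, -0.001, -1.0]]
ft_force: [0.4, 0.5, 0.2]
finger_gap: 0.006
grasp_force: 0.0
```

Request:
{"fn": "send_rows", "kwargs": {
  "increments": [0,0,0.6,0,0,0,-1,0,-0.3,0,0,0,0,-1,0,-0.2,0,0,0,0,-1,0,0,0,0,0,0,-1]
}}

```text
clock: 10.2
position: [469.5, 102.8, 77.7]
orientation: [[-0.983, 0.185, 0.001], [0.185, 0.983, 0.0], [-0.001, 0.0, -1.0]]
ft_force: [0.1, 0.9, -0.2]
finger_gap: 0.008
grasp_force: 0.4
```

```bash
python3 - <<'E'
from h import *
s=bot.sense();p=np.array(s["position"]);print(p,p[:2]@[.18,.984],p[:2]@[.984,-.18],s["ft_force"])
import cv2
im=save("wrist","w3.png");
for r in finder.spot_point("hole0","wrist")[:4]: print(r["p"],r["uv"],atz("wrist",r["uv"],78)[:2]@np.array([.18,.984]))
E
```

```text
[469.5444744  102.78711194  77.68366009] 185.66052353719482 443.53008266520555 [ 0.09761843  0.94304778 -0.19320856]
0.69 [193.7, 257.2] 155.2155588058499
```

Request:
{"fn": "send_rows", "kwargs": {
  "increments": [0,-0.07,0,0,0,0,-1,0,0,0,0,0,0,-1]
}}

```text
clock: 10.5
position: [469.2, 102.3, 77.5]
orientation: [[-0.983, 0.183, 0.002], [0.183, 0.983, 0.001], [-0.001, 0.001, -1.0]]
ft_force: [-0.2, 1.6, 0.1]
finger_gap: 0.006
grasp_force: 0.8
```

```bash
python3 - <<'E'
from h import *
s=bot.sense();p=np.array(s["position"]);print(p,p[:2]@[.18,.984],s["ft_force"],s["grasp_force"])
im=save("wrist","w4.png");
for n,z in (("hole0",78),("pin0",34)):
  for r in finder.spot_point(n,"wrist")[:4]: print(n,r["p"],r["uv"],atz("wrist",r["uv"],z)[:2]@np.array([.18,.984]))
E
```

```text
[469.21553307 102.25819851  77.50405689] 185.08086328776784 [-0.20681439  1.60132705  0.10272495] 0.8338709648523945
hole0 0.86 [193.1, 255.4] 153.53807616185355
pin0 0.71 [44.1, 308.7] 38.251674671763965
```

Request:
{"fn": "send_rows", "kwargs": {
  "increments": [0,-0.07,0,0,0,0,-1,0,0,0,0,0,0,-1,0,0.5,0,0,0,0,-1,0,0.5,0,0,0,0,-1,0,0,-1,0,0,0,-1,0,0,-1,0,0,0,-1,0,0,-1,0,0,0,-1,0.5,-1,-1,0,0,0,-1,0.5,-1,-1,0,0,0,-1,0.5,-1,-1,0,0,0,-1,0.2,-0.8,0,0,0,0,-1,0,0,0,0,0,0,-1]
}}

```text
clock: 11.85
position: [402.1, 25.0, 257.6]
orientation: [[-0.983, 0.186, 0.001], [0.186, 0.983, 0.001], [-0.001, 0.001, -1.0]]
ft_force: [-0.7, 1.1, 0.4]
finger_gap: 0.005
grasp_force: 0.0
```

```bash
python3 - <<'E'
from h import *
s=bot.sense();p=np.array(s["position"]);print(p,p[:2]@[.18,.984],p[:2]@[.984,-.18])
im=save("wrist","w5.png")
q=proj("wrist",[485,8,60]);u0=int(q[0])-135;v0=int(q[1])-75;print(u0,v0)
cv2.imwrite("pics/z2.png",cv2.resize(im[v0:v0+150,u0:u0+270,::-1],None,fx=2.9,fy=2.9,interpolation=cv2.INTER_CUBIC))
for n,z in (("hole0",78),("pin0",34)):
  for r in finder.spot_point(n,"wrist")[:4]: print(n,r["p"],r["uv"],atz("wrist",r["uv"],z)[:2]@np.array([.18,.984]))
E
```

```text
[402.050365    25.04805043 257.62597085] 97.01634732396055 391.1089100818287
116 172
hole0 0.89 [82.8, 153.6] -77.45577516090627
hole0 0.8 [196.1, 235.9] 35.58888294959127
hole0 0.79 [23.4, 65.5] -123.93154915384487
hole0 0.65 [302.9, 231.6] 153.23299490239785
pin0 0.71 [301.2, 263.5] 159.63557095651865
pin0 0.67 [209.6, 263.0] 42.99823774306504
```

View pics/z2.png

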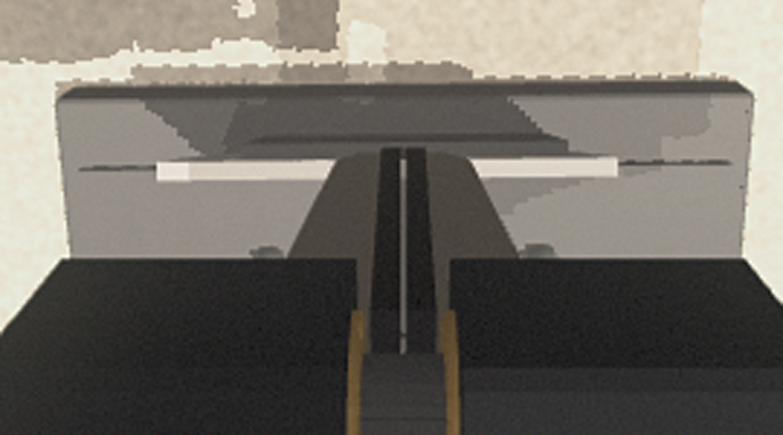

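```bash
python3 - <<'E'
from h import *
f=lambda u,v,z:atz("wrist",(116+u/2.9,172+v/2.9),z)
y=np.array([.18,.984,0])
for n,a,b,z in [("topedge",(157,170),(617,166),127),("rear",(60,96),(753,92),30),("backrest",(248,140),(568,140),88),("pin",(267,252),(540,250),42)]:
    A=f(*a,z);B=f(*b,z);d=B-A;print(n,((A+B)/2).round(1),np.hypot(*d[:2]).round(1),np.degrees(np.arctan2(d[0],d[1])).round(2),((A+B)/2@y).round(1))
E
```

```text
topedge [439.4  16.7 127. ] 148.7 9.93 95.5
rear [442.9  22.9  30. ] 293.4 10.12 102.3
backrest [444.1  23.1  88. ] 116.5 10.46 102.6
pin [507.9   9.7  42. ] 116.9 10.01 101.0
```

This view is centred on the scale: the plate's top edge spans zoom columns 157–617 (middle 387) and the backrest and scale middle is at about 407. The nudge overshot and the plate is now about 6.5 mm toward −y. I'll push it back gently.

Request:
{"fn": "send_rows", "kwargs": {
  "increments": [-0.43,-0.98,0,0,0,0,-1,-0.43,-0.98,0,0,0,0,-1,-0.43,-0.98,0,0,0,0,-1,-0.43,-0.98,0,0,0,0,-1,0,0,1,0,0,0,-1,0,0,1,0,0,0,-1,0,0,1,0,0,0,-1,0,0,1,0,0,0,-1,0,0,1,0,0,0,-1,0,0,1,0,0,0,-1,0,0.4,0,0,0,0,-1,0,0,0,0,0,0,-1]
}}

```text
clock: 13.2
position: [434.4, -84.8, 76.2]
orientation: [[-0.984, 0.18, -0.003], [0.18, 0.984, -0.0], [0.003, -0.001, -1.0]]
ft_force: [-0.0, -0.0, 0.2]
finger_gap: 0.007
grasp_force: 0.0
```

Request:
{"fn": "send_rows", "kwargs": {
  "increments": [0,0.1,0,0,0,0,-1,0,0.1,0,0,0,0,-1,0,0,0,0,0,0,-1]
}}

```text
clock: 13.5
position: [436.2, -80.4, 77.9]
orientation: [[-0.983, 0.182, 0.003], [0.182, 0.983, 0.0], [-0.003, 0.001, -1.0]]
ft_force: [0.2, -0.6, 0.6]
finger_gap: 0.006
grasp_force: 0.2
```

Request:
{"fn": "send_rows", "kwargs": {
  "increments": [0,0.1,0,0,0,0,-1,0,0,0,0,0,0,-1]
}}

```text
clock: 13.7
position: [436.4, -78.8, 77.6]
orientation: [[-0.983, 0.184, 0.002], [0.184, 0.983, -0.001], [-0.002, -0.001, -1.0]]
ft_force: [-0.6, -4.4, 3.1]
finger_gap: 0.003
grasp_force: 2.0
```

Request:
{"fn": "send_rows", "kwargs": {
  "increments": [0,0.1,0,0,0,0,-1,0,0.05,0,0,0,0,-1,0,0,0,0,0,0,-1]
}}

```text
clock: 14.0
position: [437.0, -75.6, 77.6]
orientation: [[-0.983, 0.185, 0.002], [0.185, 0.983, -0.002], [-0.002, -0.002, -1.0]]
ft_force: [-3.2, -7.5, 6.3]
finger_gap: 0.003
grasp_force: 4.0
```

Request:
{"fn": "send_rows", "kwargs": {
  "increments": [0,0.03,0,0,0,0,-1,0,0,0,0,0,0,-1,0,-0.5,0,0,0,0,-1,0,-0.5,0,0,0,0,-1,0,0,-1,0,0,0,-1,0,0,-1,0,0,0,-1,0,0,-1,0,0,0,-1,0.7,0.9,-1,0,0,0,-1,0.7,0.9,-1,0,0,0,-1,0.4,0.9,-1,0,0,0,-1,0,1,0,0,0,0,-1,0,0.6,0,0,0,0,-1]
}}

```text
clock: 15.2
position: [402.0, 37.4, 258.3]
orientation: [[-0.984, 0.181, 0.003], [0.181, 0.984, 0.003], [-0.002, 0.004, -1.0]]
ft_force: [1.2, -0.9, -0.3]
finger_gap: 0.005
grasp_force: 0.0
```

Request:
{"fn": "send_rows", "kwargs": {
  "increments": [0,0,0,0,0,0,-1,0,0,0,0,0,0,-1]
}}

```text
clock: 15.4
position: [401.5, 34.3, 256.7]
orientation: [[-0.983, 0.183, -0.0], [0.183, 0.983, -0.0], [0.0, -0.0, -1.0]]
ft_force: [0.4, -0.8, 0.6]
finger_gap: 0.003
grasp_force: 0.0
```

```bash
python3 - <<'E'
from h import *
s=bot.sense();p=np.array(s["position"]);print(p,p[:2]@[.18,.984],p[:2]@[.984,-.18])
im=save("wrist","w6.png")
q=proj("wrist",[485,8,60]);u0=int(q[0])-135;v0=int(q[1])-75;print(u0,v0)
cv2.imwrite("pics/z3.png",cv2.resize(im[v0:v0+150,u0:u0+270,::-1],None,fx=2.9,fy=2.9,interpolation=cv2.INTER_CUBIC))
E
```

```text
[401.45198492  34.32307333 256.72434415] 106.03526144683777 388.85059996465606
110 174
```

View pics/z3.png

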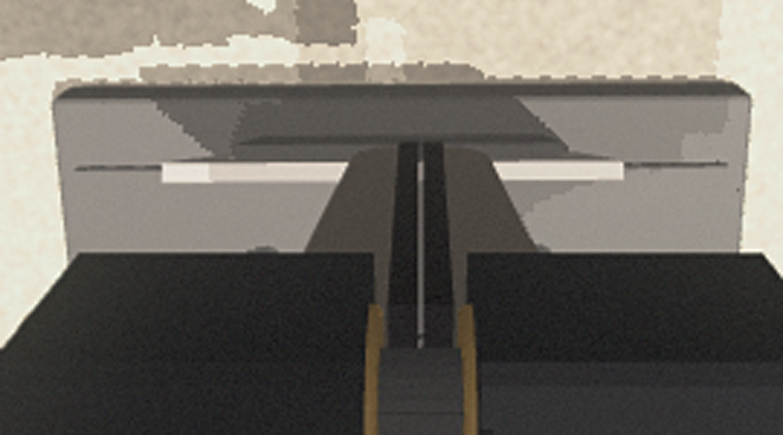

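The plate is now centred to within about 0.5 mm. Next I'll drop in behind it and tip it forward.

Request:
{"fn": "send_rows", "kwargs": {
  "increments": [0,-0.3,0.95,0,0,0,-1,0,0,0.95,0,0,0,-1,0,0,0.95,0,0,0,-1,0,0,0.95,0,0,0,-1,0,0,0.95,0,0,0,-1,0,0,0,0,0,0,-1,-0.5,0,0,0,0,0,-1,-0.3,0,0,0,0,0,-1,-0.3,0,0,0,0,0,-1,-0.3,0,0,0,0,0,-1]
}}

```text
clock: 16.45
position: [442.4, 17.9, 115.1]
orientation: [[-0.983, 0.184, 0.001], [0.184, 0.983, 0.001], [-0.001, 0.001, -1.0]]
ft_force: [-0.4, -1.4, -0.0]
finger_gap: 0.005
grasp_force: 0.1
```

Request:
{"fn": "send_rows", "kwargs": {
  "increments": [-0.3,0,0,0,0,0,-1,-0.3,0,0,0,0,0,-1,0,0,0,0,0,0,-1]
}}

```text
clock: 16.75
position: [460.6, 14.5, 114.5]
orientation: [[-0.983, 0.184, 0.001], [0.184, 0.983, -0.0], [-0.001, -0.0, -1.0]]
ft_force: [-0.1, 0.3, -0.2]
finger_gap: 0.005
grasp_force: 0.0
```

Request:
{"fn": "send_rows", "kwargs": {
  "increments": [-0.4,0,0,0,0,0,-1,-0.4,0,0,0,0,0,-1,0,0,0,0,0,0,-1,0,0,0,0,0,0,-1,0,0,0,0,0,0,-1]
}}

```text
clock: 17.25
position: [482.3, 10.4, 114.1]
orientation: [[-0.983, 0.183, -0.001], [0.183, 0.983, -0.0], [0.001, -0.0, -1.0]]
ft_force: [0.1, 0.9, 0.1]
finger_gap: 0.009
grasp_force: 0.0
```

```bash
python3 - <<'E'
from h import *
im=save("scene","s2.png")
cv2.imwrite("pics/z4.png",cv2.resize(im[140:250,190:350,::-1],None,fx=4.5,fy=4.5,interpolation=cv2.INTER_CUBIC))
for c in("scene","top","wrist"):
  if c!="scene": save(c,c+"2.png")
  for n,z in (("hole0",34),("tare_top",38)):
    for r in finder.spot_point(n,c)[:5]: print(c,n,r["p"],np.round(r["uv"]),atz(c,r["uv"],z).round())
E
```

```text
scene hole0 0.93 [113. 227.] [ 319. -418.   34.]
scene hole0 0.86 [155. 193.] [ 277. -244.   34.]
scene hole0 0.72 [252. 198.] [508. -54.  34.]
scene hole0 0.72 [186. 202.] [ 380. -204.   34.]
scene hole0 0.7 [284. 185.] [530.  65.  34.]
scene tare_top 0.72 [369. 200.] [768. 184.  38.]
scene tare_top 0.63 [319. 197.] [651.  91.  38.]
scene tare_top 0.55 [263. 224.] [ 614. -118.   38.]
top hole0 0.81 [308. 300.] [ 228. -214.   34.]
top hole0 0.8 [411. 295.] [ 252. -495.   34.]
top hole0 0.72 [369. 284.] [ 276. -381.   34.]
top hole0 0.68 [300. 259.] [ 341. -187.   34.]
top hole0 0.6 [252. 198.] [511. -50.  34.]
top tare_top 0.4 [206. 145.] [660.  87.  38.]
wrist hole0 0.79 [330. 247.] [527.  64.  34.]
wrist hole0 0.55 [178. 250.] [508. -55.  34.]
```

View pics/z4.png

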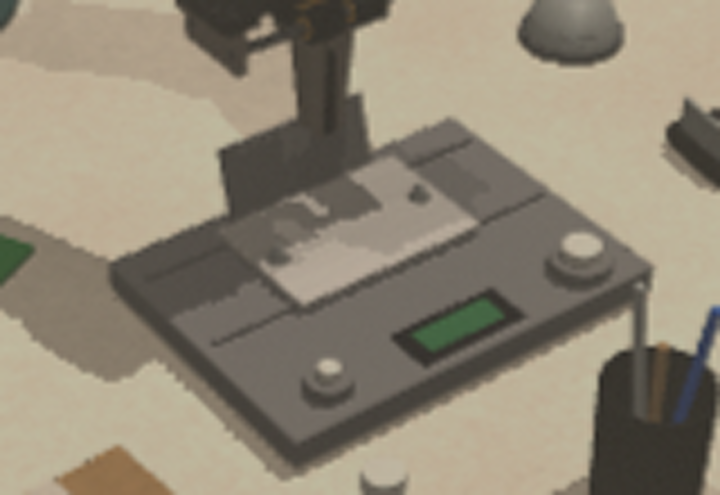

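The plate lies flat over both pins (zoom (280,250) and (418,192)). Next is the tare button.

Request:
{"fn": "send_rows", "kwargs": {
  "increments": [-0.857,0.597,0,0,0,0,-1,-0.857,0.597,0,0,0,0,-1,-0.857,0.597,0,0,0,0,-1,-0.857,0.597,0,0,0,0,-1,-0.857,0.597,0,0,0,0,-1,-0.857,0.597,0,0,0,0,-1,0,0,0.8,0,0,0,-1,0,0,0.8,0,0,0,-1,0,0,0,0,0,0,-1]
}}

```text
clock: 18.6
position: [652.2, 87.9, 63.2]
orientation: [[-0.983, 0.183, -0.005], [0.183, 0.983, -0.001], [0.005, -0.002, -1.0]]
ft_force: [-0.5, 0.1, 2.3]
finger_gap: 0.006
grasp_force: 0.7
```

```bash
python3 - <<'E'
from h import *
print(bot.sense()["position"])
a=save("scene","s3.png")[170:220,290:350];b=save("wrist","w7.png")
for r in finder.spot_point("tare_top","scene")[:3]: print(r["p"],r["uv"])
for z in (36,42,48): print(z,proj("scene",[653,88,z]))
a=cv2.resize(a,(480,400),interpolation=cv2.INTER_CUBIC)
b=b[200:384,180:330];b=cv2.resize(b,(320,400))
cv2.imwrite("pics/z5.png",np.hstack([a,b])[:,:,::-1])
E
```

```text
[652.18928977  87.87091833  63.22041956]
36 [318.96984391 197.83936939]
42 [319.13416347 196.28538947]
48 [319.29932668 194.72343119]
```

View pics/z5.png

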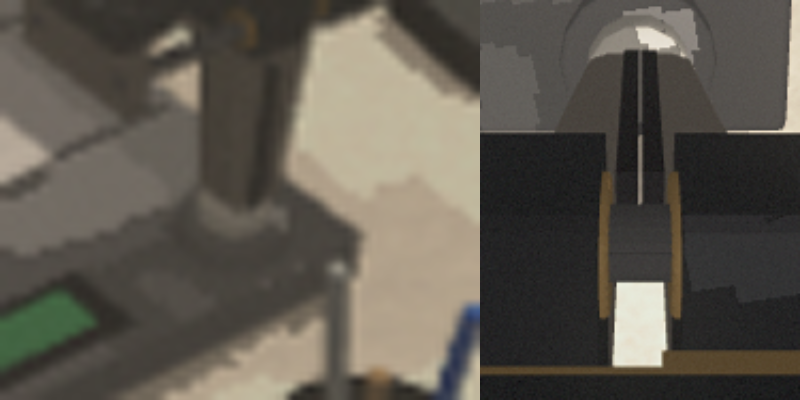

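The finger sits on the button, with light contact of 2.3 N. Pressing in small steps.

Request:
{"fn": "send_rows", "kwargs": {
  "increments": [0,0,0.12,0,0,0,-1,0,0,0.1,0,0,0,-1,0,0,0,0,0,0,-1]
}}

```text
clock: 19.05
position: [655.0, 87.7, 60.6]
orientation: [[-0.983, 0.183, 0.002], [0.183, 0.983, 0.0], [-0.002, 0.001, -1.0]]
ft_force: [1.0, -1.0, 4.5]
finger_gap: 0.002
grasp_force: 1.5
```

Request:
{"fn": "send_rows", "kwargs": {
  "increments": [0,0,0.1,0,0,0,-1,0,0,0,0,0,0,-1]
}}

```text
clock: 19.25
position: [655.0, 87.7, 57.5]
orientation: [[-0.983, 0.183, 0.002], [0.183, 0.983, 0.0], [-0.002, 0.001, -1.0]]
ft_force: [0.9, 0.3, 4.8]
finger_gap: 0.004
grasp_force: 2.4
```

Request:
{"fn": "send_rows", "kwargs": {
  "increments": [0,0,0.1,0,0,0,-1,0,0,0.1,0,0,0,-1,0,0,0,0,0,0,-1]
}}

```text
clock: 19.55
position: [655.3, 87.7, 56.8]
orientation: [[-0.983, 0.183, 0.002], [0.183, 0.983, 0.003], [-0.001, 0.003, -1.0]]
ft_force: [-11.7, -1.7, 38.9]
finger_gap: 0.002
grasp_force: 19.7
```

The button bottomed out: 39 N after about 6 mm of travel. Retreating and going to the parcel.

Request:
{"fn": "send_rows", "kwargs": {
  "increments": [0,0,-1,0,0,0,-1,0,0,-1,0,0,0,-1,0,0,-1,0,0,0,-1,0,0,-1,0,0,0,1,0.33,-0.98,-0.27,0,0,0,1,0.33,-0.98,-0.27,0,0,0,1,0.33,-0.98,-0.27,0,0,0,1,0.33,-0.98,-0.27,0,0,0,1,0.33,-0.98,-0.27,0,0,0,1,0.33,-0.98,-0.27,0,0,0,1,0.33,-0.98,-0.27,0,0,0,1,0.33,-0.98,-0.27,0,0,0,1]
}}

```text
clock: 20.75
position: [531.8, -129.6, 235.4]
orientation: [[-0.983, 0.183, -0.001], [0.183, 0.983, 0.001], [0.001, 0.0, -1.0]]
ft_force: [-0.2, 0.8, 0.7]
finger_gap: 0.767
grasp_force: 0.0
```

Request:
{"fn": "send_rows", "kwargs": {
  "increments": [0.33,-0.98,-0.27,0,0,0,1,0.33,-0.98,-0.27,0,0,0,1,0.33,-0.98,-0.27,0,0,0,1,0.33,-0.98,-0.27,0,0,0,1,0.33,-0.98,-0.27,0,0,0,1,0.33,-0.98,-0.27,0,0,0,1,0.33,-0.98,-0.27,0,0,0,1,0,0,0,0,0,0,1,0,0,0,0,0,0,1]
}}

```text
clock: 21.65
position: [426.8, -318.5, 291.9]
orientation: [[-0.983, 0.185, -0.0], [0.185, 0.983, 0.001], [0.0, 0.001, -1.0]]
ft_force: [-0.0, -0.8, -0.1]
finger_gap: 0.998
grasp_force: 0.0
```

```bash
python3 - <<'E'
from h import *
s=bot.sense();print(s["position"],s["qpos"],s["finger_gap"],s["clock"])
im=save("wrist","w8.png")
for r in finder.regions_of("parcel","wrist")[:2]:
    m=np.array(r["mask"]).astype(np.uint8);c=max(cv2.findContours(m,0,1)[0],key=cv2.contourArea)
    print(r["p"],r["uv"],m.sum(),cv2.boundingRect(c))
for z in (0,):
    for r in finder.spot_point("parcel","wrist")[:2]:print(r["p"],r["uv"],atz("wrist",r["uv"],z))
E
```

```text
[ 426.79737561 -318.47093795  291.89664219] [-0.05777662  0.22927774  0.75384861  1.85191744 -0.17368357  1.12780049
  2.14303831] 0.9983850114417037 21.65
0.91 [237.6, 202.8] 3218 (207, 163, 67, 78)
0.69 [241.5, 198.0] [ 472.31953978 -343.07878612    0.        ]
```

View pics/w8.png

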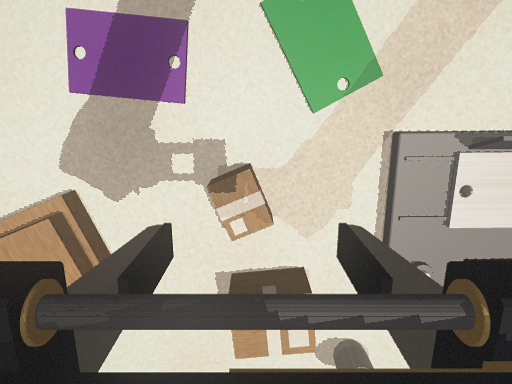

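The parcel is at about (240,203), its long side tilted, with the taped middle at about (240,206). I'll fit a box model to the mask.

```bash
cat > fit.py <<'E'
from h import *
from scipy.optimize import minimize
def fit(cam,x0):
    m=np.array(finder.regions_of("parcel",cam)[0]["mask"]).astype(np.uint8);s=bot.sense()
    big=cv2.resize(m,None,fx=4,fy=4,interpolation=0)
    def cost(p):
        c,sn=np.cos(p[2]),np.sin(p[2]);P=[]
        for a in(-30,30):
            for b in(-40,40):
                for z in(0,50):P.append(proj(cam,[p[0]+c*a-sn*b,p[1]+sn*a+c*b,z],s))
        h=cv2.convexHull((np.array(P)*4+2).astype(np.int32));im=np.zeros_like(big);cv2.fillConvexPoly(im,h,1)
        return 1-(im&big).sum()/(im|big).sum()
    best=min((minimize(cost,[x0[0],x0[1],y],method="Nelder-Mead",options=dict(initial_simplex=np.array([[x0[0],x0[1],y],[x0[0]+8,x0[1],y],[x0[0],x0[1]+8,y],[x0[0],x0[1],y+.3]]))) for y in(-.6,-.2,.2,.6,1.,1.5)),key=lambda r:r.fun)
    return best.x,best.fun
if __name__=="__main__":
    for c in("wrist","top","scene"):
        if c!="wrist":save(c,"f%s.png"%c)
        r=fit(c,(472,-340));print(c,r[0].round(2),round(r[1],3))
E
python3 fit.py
```

```text
Traceback (most recent call last):
  File "fit.py", line 18, in <module>
    r=fit(c,(472,-340));print(c,r[0].round(2),round(r[1],3))
  File "fit.py", line 13, in fit
    best=min((minimize(cost,[x0[0],x0[1],y],method="Nelder-Mead",options=dict(initial_simplex=np.array([[x0[0],x0[1],y],[x0[0]+8,x0[1],y],[x0[0],x0[1]+8,y],[x0[0],x0[1],y+.3]]))) for y in(-.6,-.2,.2,.6,1.,1.5)),key=lambda r:r.fun)
  File "fit.py", line 13, in <genexpr>
    best=min((minimize(cost,[x0[0],x0[1],y],method="Nelder-Mead",options=dict(initial_simplex=np.array([[x0[0],x0[1],y],[x0[0]+8,x0[1],y],[x0[0],x0[1]+8,y],[x0[0],x0[1],y+.3]]))) for y in(-.6,-.2,.2,.6,1.,1.5)),key=lambda r:r.fun)
              ~~~~~~~~^^^^^^^^^^^^^^^^^^^^^^^^^^^^^^^^^^^^^^^^^^^^^^^^^^^^^^^^^^^^^^^^^^^^^^^^^^^^^^^^^^^^^^^^^^^^^^^^^^^^^^^^^^^^^^^^^^^^^^^^^^^^^^^^^^^^^^^^^^^^^^^^^^^^^^^^^^^^
  File "fit.py", line 10, in cost
    for z in(0,50):P.append(proj(cam,[p[0]+c*a-sn*b,p[1]+sn*a+c*b,z],s))
                            ~~~~^^^^^^^^^^^^^^^^^^^^^^^^^^^^^^^^^^^^^^^
  File "h.py", line 13, in proj
    m=viewer.camera_model(cam);K=np.array(m["K"])
ValueError: time passes only in moves, steps and waits
```

```bash
sed -i 's/viewer.camera_model(cam)/cm(cam)/; 3i import functools\n@functools.cache\ndef cm(c): return viewer.camera_model(c)' h.py; python3 fit.py
```

```text
wrist [ 469.33 -342.7     1.79] 0.022
top [ 468.7  -350.38    0.58] 0.775
scene [ 469.62 -344.62    1.78] 0.07
```

Request:
{"fn": "send_rows", "kwargs": {
  "increments": [0,0,0,0,0,-0.92,1,0,0,0,0,0,-0.92,1,0,0,0,0,0,-0.92,1,0,0,0,0,0,-0.92,1,0,0,0,0,0,-0.92,1,-0.6,-0.56,0.9,0,0,0,1,-0.6,-0.56,0.9,0,0,0,1,0,0,0.9,0,0,0,1,0,0,0.9,0,0,0,1,0,0,0.9,0,0,0,1,0,0,0,0,0,0,1,0,0,0,0,0,0,1]
}}

```text
clock: 23.3
position: [469.7, -343.8, 157.5]
orientation: [[-0.977, -0.215, -0.001], [-0.215, 0.977, -0.0], [0.001, -0.0, -1.0]]
ft_force: [-0.2, 0.5, 0.3]
finger_gap: 1.001
grasp_force: 0.0
```

```bash
python3 - <<'E'
from fit import *
s=bot.sense();print(s["position"],s["orientation"]);save("wrist","w9.png");save("scene","s9.png")
for c in("wrist","scene"):
  r=finder.regions_of("parcel",c);print([(a["p"],a["uv"]) for a in r])
  if r: print(fit(c,(470,-343)))
E
```

```text
[ 469.7402651  -343.75715798  157.46687721] [[-9.76520729e-01 -2.15422791e-01 -5.35612601e-04]
 [-2.15422733e-01  9.76520875e-01 -1.63961581e-04]
 [ 5.58357947e-04 -4.47287517e-05 -9.99999843e-01]]
[(0.58, [252.1, 190.9])]
(array([ 470.21688463, -344.75755542,   -1.36313913]), np.float64(0.018789106459599414))
[(0.87, [164.9, 242.2]), (0.35, [321.7, 194.5])]
(array([ 469.40628645, -344.30091954,    1.80185475]), np.float64(0.0392822185970636))
```

Centred to about 1 mm. Descend and grasp.

Request:
{"fn": "send_rows", "kwargs": {
  "increments": [0,0,0.9,0,0,0,1,0,0,0.9,0,0,0,1,0,0,0.9,0,0,0,1,0,0,0.9,0,0,0,1,0,0,0.9,0,0,0,1,0,0,0,0,0,0,-1,0,0,0,0,0,0,-1,0,0,0,0,0,0,-1,0,0,0,0,0,0,-1,0,0,0,0,0,0,-1,0,0,0,0,0,0,-1,0,0,0,0,0,0,-1]
}}

```text
clock: 24.8
position: [470.7, -344.2, 23.7]
orientation: [[-0.977, -0.215, 0.002], [-0.215, 0.977, -0.001], [-0.002, -0.002, -1.0]]
ft_force: [-0.2, 0.2, 7.1]
finger_gap: 0.651
grasp_force: 30.0
```

Request:
{"fn": "send_rows", "kwargs": {
  "increments": [0,0,-0.5,0,0,0,-1,0,0,-1,0,0,0,-1,0,0,-1,0,0,0,-1,0,0,-1,0,0,0,-1,-0.335,0.919,-0.5,0,0,0,-1,-0.335,0.919,0,0,0,0,-1,-0.335,0.919,0,0,0,0,-1,-0.335,0.919,0,0,0,0,-1,-0.335,0.919,0,0,0,0,-1,-0.335,0.919,0,0,0,0,-1]
}}

```text
clock: 25.8
position: [492.6, -167.8, 142.9]
orientation: [[-0.977, -0.215, 0.0], [-0.215, 0.977, 0.0], [-0.0, 0.0, -1.0]]
ft_force: [-0.3, 0.3, -2.4]
finger_gap: 0.651
grasp_force: 30.0
```

Request:
{"fn": "send_rows", "kwargs": {
  "increments": [-0.335,0.919,0,0,0,0,-1,-0.335,0.919,0,0,0,0,-1,-0.335,0.919,0,0,0,0,-1,-0.335,0.919,0,0,0,0,-1,-0.335,0.919,0,0,0,0,-1,-0.335,0.919,0,0,0,0,-1,0,0,0,0,0,0,-1,0,0,0,0,0,0,-1]
}}

```text
clock: 26.6
position: [515.9, 5.9, 142.6]
orientation: [[-0.976, -0.217, 0.0], [-0.217, 0.976, -0.0], [-0.0, -0.0, -1.0]]
ft_force: [0.4, -1.0, -2.6]
finger_gap: 0.649
grasp_force: 30.0
```

```bash
python3 - <<'E'
from h import *
s=bot.sense();print(s["position"],s["finger_gap"],s["grasp_force"],s["clock"])
a=save("scene","s10.png")[100:250,190:350];b=save("wrist","w10.png")
for n in("hole0","pin0"):
  for r in finder.spot_point(n,"wrist")[:3]:print(n,r["p"],r["uv"],atz("wrist",r["uv"],36))
cv2.imwrite("pics/z6.png",np.hstack([cv2.resize(a,(400,375)),cv2.resize(b,(400,375))])[:,:,::-1])
E
```

```text
[515.89416779   5.88745827 142.63808247] 0.6490220167721676 29.993424117565155 26.6
hole0 0.94 [316.3, 223.7] [527.95411976  61.59798458  36.        ]
hole0 0.69 [189.0, 171.6] [506.64818531 -52.67618059  36.        ]
```

View pics/z6.png

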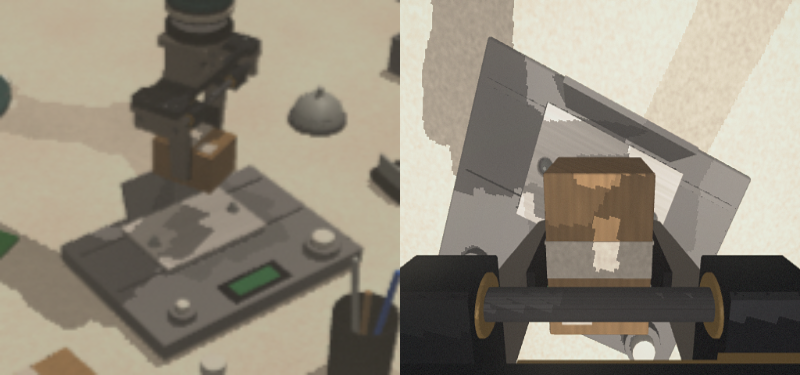

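Request:
{"fn": "send_rows", "kwargs": {
  "increments": [-0.25,-0.1,0.6,0,0,0,-1,0,0,0.6,0,0,0,-1,0,0,0.6,0,0,0,-1,0,0,0.5,0,0,0,-1,0,0,0.2,0,0,0,-1,0,0,0,0,0,0,-1]
}}

```text
clock: 27.4
position: [523.6, 3.6, 66.5]
orientation: [[-0.977, -0.215, -0.001], [-0.215, 0.977, -0.0], [0.002, -0.0, -1.0]]
ft_force: [-0.1, -0.4, -2.8]
finger_gap: 0.648
grasp_force: 30.0
```

Request:
{"fn": "send_rows", "kwargs": {
  "increments": [0,0,0.06,0,0,0,-1,0,0,0,0,0,0,-1]
}}

```text
clock: 27.6
position: [524.6, 4.1, 65.9]
orientation: [[-0.977, -0.215, 0.001], [-0.215, 0.977, 0.0], [-0.001, -0.0, -1.0]]
ft_force: [1.1, -0.5, -1.8]
finger_gap: 0.652
grasp_force: 30.0
```

Request:
{"fn": "send_rows", "kwargs": {
  "increments": [0,0,0.05,0,0,0,-1,0,0,0.04,0,0,0,-1,0,0,0,0,0,0,-1]
}}

```text
clock: 27.9
position: [524.6, 4.3, 63.7]
orientation: [[-0.977, -0.216, 0.001], [-0.216, 0.977, 0.001], [-0.001, 0.001, -1.0]]
ft_force: [-3.1, 0.2, 5.5]
finger_gap: 0.649
grasp_force: 30.0
```

In contact. Opening and retreating straight up, then a check.

Request:
{"fn": "send_rows", "kwargs": {
  "increments": [0,0,0,0,0,0,0.75,0,0,0,0,0,0,0.9,0,0,0,0,0,0,0.95,0,0,0,0,0,0,0.95,0,0,0,0,0,0,0.95,0,0,-0.3,0,0,0,0.95,0,0,-0.7,0,0,0,0.95,0,0,-1,0,0,0,0.95,0,0,-1,0,0,0,0.95,0,0,-1,0,0,0,0.95,0,0,-1,0,0,0,0.95,0,0,0,0,0,0,0.95]
}}

```text
clock: 29.1
position: [526.6, 3.9, 217.0]
orientation: [[-0.977, -0.215, 0.008], [-0.215, 0.977, 0.002], [-0.008, 0.0, -1.0]]
ft_force: [-0.4, -0.6, -0.2]
finger_gap: 0.975
grasp_force: 0.0
```

```bash
python3 - <<'E'
from h import *
s=bot.sense();print(s["position"],s["finger_gap"],s["ft_force"],s["clock"])
a=save("scene","s11.png")[120:250,190:350];b=save("wrist","w11.png")
for n in("hole0","pin0"):
  for r in finder.spot_point(n,"wrist")[:3]:print(n,r["p"],r["uv"],atz("wrist",r["uv"],36))
for c in("scene","wrist"):
  for r in finder.spot_point("parcel",c)[:1]:print(c,r["p"],atz(c,r["uv"],40))
cv2.imwrite("pics/z7.png",np.hstack([cv2.resize(a,(400,325)),cv2.resize(b,(400,325))])[:,:,::-1])
E
```

```text
[526.61487358   3.94244922 216.999562  ] 0.9753115563280156 [-0.44069627 -0.56220604 -0.23107427] 29.1
hole0 0.93 [307.0, 192.7] [524.58446309  62.01981887  36.        ]
hole0 0.65 [204.8, 149.5] [503.1334474  -51.79212534  36.        ]
pin0 0.95 [203.9, 148.8] [502.12474473 -52.89624178  36.        ]
pin0 0.64 [309.6, 190.8] [521.4519694   63.92550158  36.        ]
pin0 0.28 [305.6, 191.8] [523.41355292  60.07773994  36.        ]
scene 0.74 [520.23349929  -9.21653372  40.        ]
wrist 0.89 [519.29718589   2.6162884   40.        ]
```

View pics/z7.png

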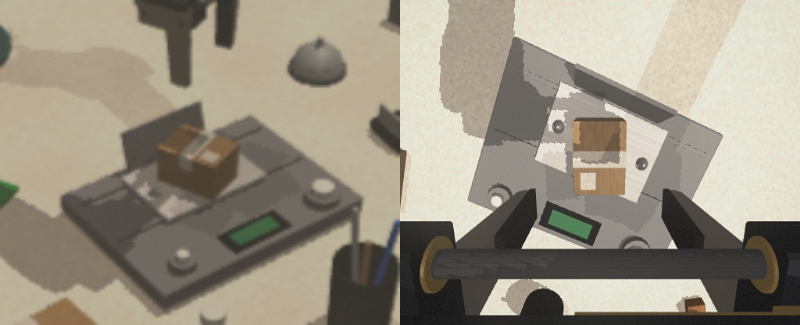

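The carton sits flat on the plate between the pins (right-hand picture, about (600,155)), the holes are over the pins, and the gripper is clear. Handing in.

```bash
python3 -c "
from cell import job
print(job.job_done())"
```

```text
the job is handed in; nothing more can be done
None
```

The job is handed in at about 29 s: the plate is seated over both pins, the tare button was pressed to its stop while the plate was empty, and the smallest carton sits on the plate between the pins with the gripper clear; no verdict was returned.

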